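# Gauge the tamper against the stepped basket gauge

### The job

Find the size of the coffee tamper standing on the black mat: try its base in the bores of the stepped gauge one after the other, starting with the smallest and moving up one step at a time, pressing it gently onto each bore without forcing it and feeling whether it enters. Leave it standing upright, fully home on the floor of the first bore that takes it, and let go; it must not go into any larger bore. Leave the other tamper on its stand and everything else where it is.

Things in the scene. Friction and masses are not known exactly. Their poses are not given: they have to be found in the camera images.
- tamper_k_mid (a point): coffee tamper: steel base 24 mm thick, 51 or 55 mm in diameter (the two tampers differ, the name does not tell which is which nor where it stands), 22 mm neck, straight round wooden handle 30 mm in diameter from 32 to 88 mm above the underside; about 0.35 kg. This point: on its axis half-way up, 44 mm above the underside; z is its axis, up
- tamper_m_mid (a point): coffee tamper: steel base 24 mm thick, 51 or 55 mm in diameter (the two tampers differ, the name does not tell which is which nor where it stands), 22 mm neck, straight round wooden handle 30 mm in diameter from 32 to 88 mm above the underside; about 0.35 kg. This point: on its axis half-way up, 44 mm above the underside; z is its axis, up
- gauge: aluminium stepped gauge fixed to the worktop, 76 mm wide (x), 296 mm long (y): four steps 74 mm long, each 6 mm higher than the last, each with a round bore in its middle, smallest at the -y end; origin under its centre. A bore takes a base 1 mm smaller than itself; put 1 to 2 mm off centre such a base catches on the chamfer, about 1 mm down, and is pushed sideways; a larger base rests flat on the step
- bore0 (a point): centre of the mouth (at the top face) of the first, smallest bore of the stepped gauge: 48 mm in diameter, 12 mm deep with a flat floor, 0.7 mm chamfer, its step 24 mm above the worktop; z is up, y points along the gauge towards the larger bores
- bore1 (a point): centre of the mouth (at the top face) of the second bore of the stepped gauge: 52 mm in diameter, 12 mm deep with a flat floor, 0.7 mm chamfer, its step 30 mm above the worktop; z is up, y points along the gauge towards the larger bores
- bore2 (a point): centre of the mouth (at the top face) of the third bore of the stepped gauge: 56 mm in diameter, 12 mm deep with a flat floor, 0.7 mm chamfer, its step 36 mm above the worktop; z is up, y points along the gauge towards the larger bores
- bore3 (a point): centre of the mouth (at the top face) of the fourth, largest bore of the stepped gauge: 60 mm in diameter, 12 mm deep with a flat floor, 0.7 mm chamfer, its step 42 mm above the worktop; z is up, y points along the gauge towards the larger bores
- mat: black rubber mat, 130 x 110 x 6 mm, fixed; the tamper to be gauged stands on it; origin at the centre of its underside
- stand_top (a point): centre of the top of the round dark steel stand, 90 mm in diameter, 6 mm high, fixed; the other tamper stands on it
- saucer: white saucer, 136 mm across, 16 mm high, bystander; origin at its underside
- jug: steel milk jug, 84 mm in diameter, 100 mm high, with handle, bystander; origin at its underside
- cup: white coffee cup, 64 mm in diameter, 58 mm high, with handle, bystander; origin at its underside
- gasket: black rubber ring lying flat, 72 mm outside, 56 mm inside, 9 mm high, bystander; origin at its underside
- spoon: steel spoon 140 mm long lying flat, bystander
- canister: brown glass jar with steel lid, 90 mm in diameter, 120 mm high, bystander; origin at its underside
- portafilter: filter holder, steel head 68 mm in diameter and 38 mm high with a black handle 28 mm thick reaching 172 mm to its -y side, lying flat, bystander; origin under its head
There are look-alikes about, which are no part of the job. Leave any blue or turquoise look-alike of the part that bears tamper_m_mid alone.

How it is judged:
By the outcome, as a careful person would: the job done as asked, in the order asked, and still so for the second after the job is handed in, with the robot touching nothing.
It also fails if it takes over 72 s, if anything falls off the work surface, if the arm or the gripper's body presses on something with over 40 N, if the wrist force passes 120 N, or if a joint passes its speed limit or range.

### The arm

A 6-joint arm with a two-finger parallel gripper is mounted at the origin on the work surface. World frame = base frame: x ahead of the robot, y to its left, z up, the work surface at z = 0. Lengths are in m, angles in rad, forces in N, time in s.
With the tool pointing down it reaches from about 0.3 to 0.825 m from the base axis. Payload 5.4 kg.
Tool frame: the origin (TCP) lies at the very end of the fingers, on their centre line; the grasp point (between the pads) lies 19 mm behind it; z points along the fingers, y is the line along which they close (so a half turn about z gives the same grasp; the last joint's range is limited). The gripper opens to 92 mm and grips with 3 to 60 N. Pads are 20 mm wide; open, the fingers measure 128 mm over their backs; the gripper's body (75 mm by 189 mm) begins 69 mm behind the grasp point.
Start: joints at [-0.21, 0.158, 1.597, -0, 1.386, -0.21], TCP at [0.575, -0, 0.215] pointing down, gripper open.
Joint ranges: [-2.91, 2.91], [-0.94, 2.29], [0.18, 2.7], [-1.29, 4.43], [0.17, 2.64], [-3, 3]. Speed limits (rad/s): [2.57, 2.57, 3.14, 3.14, 3.14, 3.14].

### API

Orientations are given as a rotation vector (axis times angle).
In Python, from workcell import bot gives the robot as it stands. Calls block until the motion is done:
- bot.goto(position, orientation): joint-space move of the TCP to a pose.
- bot.line_to(position, rot=None, max_speed=0.15): straight line of the TCP; rot=None keeps the orientation; max_speed is the mean speed in m/s.
- bot.set_joints(angles): joint-space move.
- bot.set_gripper(opening, newtons=None): opening from 0.0 (shut) to 1.0 (fully open); newtons is the grip in N (None keeps the last); returns when the fingers have stopped.
- bot.hold(seconds).
- bot.inverse_kinematics(position, orientation): joint angles nearest the present ones, or None.
- bot.read_camera(name): name is "scene" or "side" or "wrist"; returns a dict with "pixels" (420x560x3 uint8, blue, green, red), "fx", "fy", "cx", "cy" (pixels), "R" (3x3) and "t" (3): a world point X has camera coordinates R X + t. Camera axes: x right, y down, z forward; pixel columns grow to the right and rows downward; lengths in m; the calibration is good to about 2 mm. A picture is of the moment at which its call begins. There is no depth.
A pose or a line that the arm cannot do raises bot.MotionError and nothing moves.
- bot.job_done(): hands the job in; it is judged then, once.
Readings, each from a call of its own:
- bot.current_clock(): time.
- bot.current_joints(): joint angles.
- bot.current_joint_vel(): joint speeds.
- bot.current_effort(): joint torques, N m.
- bot.current_ee_pos(): TCP position.
- bot.current_tool_rot(): TCP orientation.
- bot.current_contact_force(): force on the tool from outside, world axes, zero at the start.
- bot.current_ft_torque(): the same for the moment, N m.
- bot.current_opening(): opening from 0.0 (shut) to 1.0 (fully open).
- bot.current_grip_force(): force on a finger pad.
Only numpy, scipy, OpenCV 4.12 (cv2) and the standard library are available. Lean on these libraries where they do the work, as an engineer would, in place of code of your own. Each camera call takes 0.05 s, during which the arm holds its last target. There are 200 camera calls.

## Working session

There is one attempt and no reset: what is moved stays moved. The work goes in short steps, each a Python script; the robot and the scene stay as the last script left them, time stands still between calls to the robot, and variables do not carry over. Pictures are saved under pics/ and viewed, at most 10 in all, crops included, and the job is handed in when it is done.

```bash
ls; mkdir -p pics
python3 - <<'E'
from workcell import bot
import cv2, numpy as np
for n in ("scene","side"):
    c=bot.read_camera(n); cv2.imwrite(f"pics/{n}0.png",c["pixels"])
    np.savez(f"{n}0.npz",**c)
    print(n,c["fx"],c["cx"],c["cy"],(-c["R"].T@c["t"]).round(3),c["R"].round(3).tolist())
print(bot.current_clock(),bot.current_tool_rot())
E
```

```text
pics
scene 390.3408879450689 279.3579289345361 205.47224327884112 [0.937 0.652 0.834] [[-0.856, 0.517, 0.01], [0.364, 0.616, -0.699], [-0.368, -0.594, -0.715]]
side 471.88833129640983 275.38704965832545 203.21252587124016 [-0.035 -0.616  0.962] [[0.751, -0.66, 0.019], [-0.473, -0.558, -0.682], [0.46, 0.503, -0.732]]
0.1 [-2.22040233e+00 -2.22049448e+00  1.50775048e-03]
```

View pics/scene0.png

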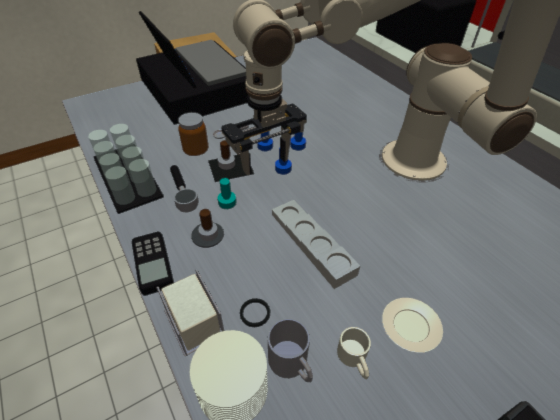

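View pics/side0.png

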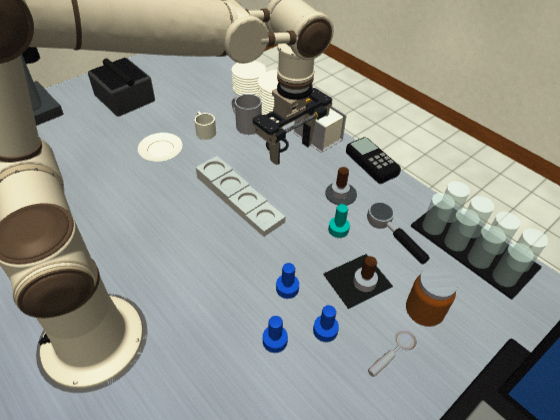

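The scene shows the target tamper on the mat (handle about (226,148) in scene, (370,266) in side). The four gauge bores run from (290,212) to (340,262) in scene and from (266,213) to (214,164) in side. The blue and turquoise look-alikes stand nearby. Next I'll get rough positions, then look closer with the wrist camera.

```bash
cat > h.py <<'E'
from workcell import bot
import cv2, numpy as np
from scipy.spatial.transform import Rotation as Ro
def plane(c,uv,z):
    d=c["R"].T@np.array([(uv[0]-c["cx"])/c["fx"],(uv[1]-c["cy"])/c["fy"],1]); o=-c["R"].T@c["t"]
    return o+d*(z-o[2])/d[2]
def proj(c,X):
    p=c["R"]@np.asarray(X)+c["t"]; return np.array([c["fx"]*p[0]/p[2]+c["cx"],c["fy"]*p[1]/p[2]+c["cy"]])
def tri(c1,u1,c2,u2):
    A=[];b=[]
    for c,u in((c1,u1),(c2,u2)):
        d=plane(c,u,0)-(o:=-c["R"].T@c["t"]); d/=np.linalg.norm(d); P=np.eye(3)-np.outer(d,d); A.append(P); b.append(P@o)
    return np.linalg.lstsq(np.vstack(A),np.hstack(b),rcond=None)[0]
def down(yaw): # tool down, tool y axis at angle yaw+90deg... yaw=0: tool x=+x, y=-y
    return (Ro.from_euler('z',yaw)*Ro.from_rotvec([np.pi,0,0])).as_rotvec()
E
python3 - <<'E'
from h import *
s=dict(np.load("scene0.npz")); d=dict(np.load("side0.npz"))
for n,u1,u2,zz in(("mat tamper",(226,141),(370.5,258),.094),("stand tamper",(207,211),(344,169),.094),("turq",(227,181),(342,207),.088)):
    print(n,tri(s,u1,d,u2).round(3),plane(s,u1,zz).round(3),plane(d,u2,zz).round(3))
for i,(u1,u2) in enumerate([((291,212),(266,213)),((305,227),(246.5,193)),((320,243),(230,178)),((339,262),(214,164.5))]):
    z=.024+.006*i; print(i,plane(s,u1,z).round(3),plane(d,u2,z).round(3))
for n,u2 in(("blue a",(290,266)),("blue b",(276,319)),("blue c",(328,308)),("canister",(436,282))): print(n,plane(d,u2,.088 if n[0]=='b' else .12).round(3))
print("mat corners",[plane(d,u,.006)[:2].round(3).tolist() for u in((324,276),(364,255),(392,288),(350,306))])
print("portaf handle end",plane(d,(427,258),.02).round(3))
w=bot.read_camera("wrist"); print("wristcam",(-w["R"].T@w["t"]).round(3),w["R"].round(3).tolist(),w["fx"])
E
```

```text
mat tamper [ 0.558 -0.288  0.099] [ 0.554 -0.292  0.094] [ 0.564 -0.288  0.094]
stand tamper [ 0.732 -0.044  0.096] [ 0.729 -0.042  0.094] [ 0.737 -0.044  0.094]
turq [ 0.632 -0.131  0.087] [ 0.631 -0.127  0.088] [ 0.635 -0.133  0.088]
0 [0.505 0.018 0.024] [0.513 0.019 0.024]
1 [0.505 0.09  0.03 ] [0.517 0.105 0.03 ]
2 [0.506 0.16  0.036] [0.515 0.176 0.036]
3 [0.503 0.238 0.042] [0.51  0.245 0.042]
blue a [ 0.413 -0.181  0.088]
blue b [ 0.301 -0.261  0.088]
blue c [ 0.401 -0.313  0.088]
canister [ 0.605 -0.43   0.12 ]
mat corners [[0.498, -0.216], [0.62, -0.237], [0.597, -0.346], [0.484, -0.314]]
portaf handle end [ 0.723 -0.351  0.02 ]
wristcam [0.576 0.076 0.384] [[1.0, -0.001, -0.002], [-0.0, -0.963, 0.268], [-0.002, -0.268, -0.963]] 332.5888926938613
```

Run:
```python
from h import *
r=[-2.2214415,-2.2214415,0]
bot.goto([.51,.10,.2],r); g=bot.read_camera("wrist"); np.savez("g.npz",**g)
bot.goto([.557,-.283,.2],r); t=bot.read_camera("wrist"); np.savez("t.npz",**t)
cv2.imwrite("pics/gt.png",cv2.resize(np.vstack([g["pixels"],t["pixels"]]),None,fx=.7,fy=.7))
cv2.imwrite("pics/g.png",g["pixels"]); cv2.imwrite("pics/t.png",t["pixels"])
print(bot.current_clock(),bot.current_ee_pos())
```

```text
2.2333 [ 0.55740808 -0.28166623  0.20009555]
```

View pics/g.png

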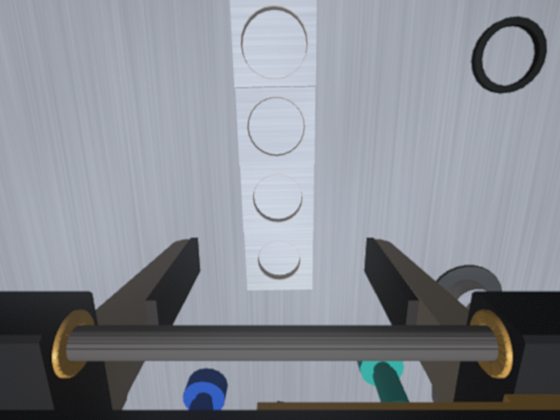

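View pics/t.png

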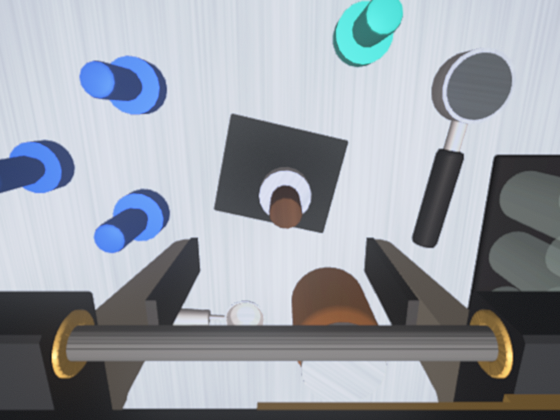

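Wrist views: the bores are at about (279,260), (277,197), (276,126) and (274,43). The tamper base is at (285,192), bright on the black mat, with the handle top at (286,212). Next I'll take straight-down closer views of the base and of each bore, so camera bias cancels.

```bash
cat >> h.py <<'E'
from scipy.optimize import least_squares
r0=[-2.2214415,-2.2214415,0]
def edges(c,p,rad,tol):
    """subset of canny edge points, cast to plane p[2], within rad+-tol of p"""
    e=cv2.Canny(cv2.cvtColor(c["pixels"],cv2.COLOR_BGR2GRAY),25,70)
    v,u=np.nonzero(e); o=-c["R"].T@c["t"]
    d=np.c_[(u-c["cx"])/c["fx"],(v-c["cy"])/c["fy"],np.ones(len(u))]@c["R"]
    X=(o+d*((p[2]-o[2])/d[:,2])[:,None])[:,:2]; k=abs(np.hypot(*(X-p[:2]).T)-rad)<tol
    return X[k],np.c_[u,v][k]
def circle(c,p,rad,tol=.006,steps=4,free=True):
    """circle centre+radius near p=(x,y,z)"""
    p=np.array(p,float)
    for i in range(steps):
        X,uv=edges(c,p,rad,tol)
        s=least_squares(lambda q:np.hypot(X[:,0]-q[0],X[:,1]-q[1])-(q[2] if free else rad),[p[0],p[1],rad],loss="soft_l1",f_scale=.0004)
        p[:2]=s.x[:2]; tol=max(tol*.6,.0018); rad=s.x[2] if free else rad
    return p[:2],rad,len(X),np.median(abs(s.fun)),uv
def over(x,y,z=.15):
    bot.goto([x,y-.076,z],r0); bot.hold(.25); return bot.read_camera("wrist")
E
python3 - <<'E'
from h import *
t=dict(np.load("t.npz"))
out=[]
def do(name,c,p,rad):
    q,R,n,res,uv=circle(c,p,rad); im=c["pixels"].copy(); im[uv[:,1],uv[:,0]]=(0,0,255)
    u=proj(c,p).astype(int); im=im[max(u[1]-60,0):u[1]+60,u[0]-60:u[0]+60]; out.append(cv2.resize(im,(300,300)))
    print(name,q.round(4),"d",round(2000*R,2),n,"%.2fmm"%(res*1e3),bot.current_ee_pos().round(4))
c=over(.557,-.288); np.savez("t2.npz",**c); do("tamper",c,(.557,-.288,.030),.0265)
for i in range(3):
    y=.018+.074*i; c=over(.508,y); np.savez(f"b{i}.npz",**c); do(f"bore{i}",c,(.508,y,.024+.006*i),.0247+.002*i)
cv2.imwrite("pics/m.png",np.vstack([np.hstack(out[:2]),np.hstack(out[2:])])); print(bot.current_clock())
E
```

```text
tamper [ 0.5617 -0.2912] d 54.8 245 0.24mm [ 0.5577 -0.3633  0.1512]
bore0 [0.5079 0.0141] d 47.43 376 1.03mm [ 0.5082 -0.0587  0.15  ]
bore1 [0.5064 0.0881] d 51.27 419 0.99mm [0.5081 0.0151 0.15  ]
bore2 [0.5052 0.162 ] d 54.85 464 1.02mm [0.5081 0.0891 0.15  ]
5.8833
```

View pics/m.png

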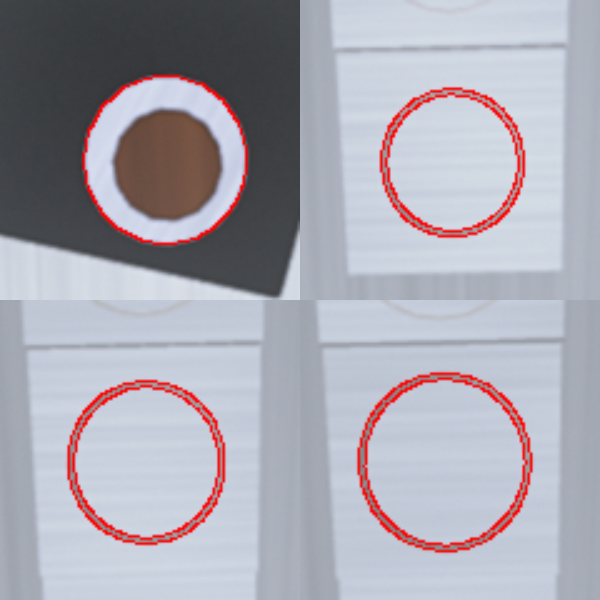

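The fits are clean: base about 55 mm, bores exactly 74 mm apart with about 1° yaw. I'll close once to centre the tamper in x, re-view it to get the camera's x bias, then grasp it.

Run:
```python
from h import *
bot.goto([.5617,-.2912,.15],r0); bot.line_to([.5617,-.2912,.048]); bot.hold(.2)
a=bot.current_ee_pos(); bot.set_gripper(.1,6); bot.hold(.2); print("closed",bot.current_opening(),a.round(4),bot.current_ee_pos().round(4),bot.current_contact_force().round(2))
bot.set_gripper(.9); bot.line_to([.5617,-.2912,.15])
c=over(.557,-.288); q,R,n,res,_=circle(c,(.5617,-.2912,.03),.0273); print("tamper",q.round(4),R*2e3,n,res,bot.current_ee_pos().round(4))
# regrasp at measured
bot.goto([q[0],q[1],.15],r0); bot.line_to([q[0],q[1],.048]); bot.hold(.3); a=bot.current_ee_pos()
bot.set_gripper(.1,35); bot.hold(.2); print("grasp",bot.current_opening(),a.round(4),bot.current_grip_force(),bot.current_contact_force().round(2))
bot.line_to([q[0],q[1],.14]); bot.hold(.3); print(bot.current_contact_force().round(2),bot.current_ee_pos().round(4),bot.current_clock())
c=bot.read_camera("wrist"); cv2.imwrite("pics/held.png",c["pixels"])
```

```text
closed 0.32333562111882297 [ 0.5625 -0.2918  0.0493] [ 0.5615 -0.2912  0.0479] [-1.58 -0.29  0.54]
tamper [ 0.5626 -0.2913] 54.76981057290368 246 0.00022571384376185617 [ 0.5572 -0.3629  0.1498]
grasp 0.3233076504908443 [ 0.563  -0.2916  0.0489] 34.99431610107422 [-2.02  1.01  0.46]
[ 0.28  0.66 -2.38] [ 0.5622 -0.291   0.139 ] 15.5667
```

View pics/held.png

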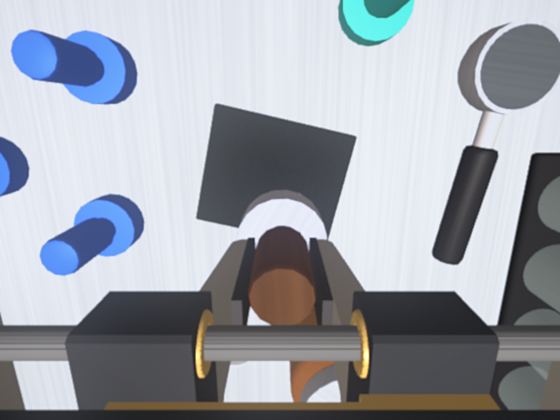

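Held cleanly: the base shows at (283,215) below the fingers and nothing else was touched. Next: a gentle press on bore 0.

```bash
cat >> h.py <<'E'
def press(x,y,zstart,zmin,lim=8,step=.001):
    bot.line_to([x,y,zstart],max_speed=.06); bot.hold(.4); f0=bot.current_contact_force(); z=zstart
    while z>zmin:
        z-=step; bot.line_to([x,y,z],max_speed=.02); bot.hold(.04)
        f=bot.current_contact_force()-f0
        if f[2]>lim: break
    bot.hold(.3); f=bot.current_contact_force()-f0
    print("cmd z %.4f"%z,"pos",bot.current_ee_pos().round(4),"f",f.round(1),"m",bot.current_ft_torque().round(2),"t",bot.current_clock())
    return f
E
python3 - <<'E'
from h import *
x,y=.5071,.0141
bot.line_to([x,y,.11],max_speed=.25); print(bot.current_clock())
press(x,y,.071,.060)
E
```

```text
17.0167
cmd z 0.0650 pos [0.5072 0.0141 0.0658] f [-2.9 -0.9  8.7] m [0.09 0.7  0.06] t 20.2667
```

It rests flat on bore 0 at TCP z = 0.0658, the predicted step height, so it does not enter. On to bore 1.

Run:
```python
from h import *
bot.line_to([.5071,.0141,.085],max_speed=.06); bot.line_to([.5056,.0881,.085],max_speed=.1)
press(.5056,.0881,.077,.066)
```

```text
cmd z 0.0710 pos [0.5057 0.0881 0.0718] f [-3.8 -0.5  9. ] m [-0.07  0.73  0.03] t 24.375
```

Flat on bore 1 at 0.0718, exactly one 6 mm step higher, so this is not a chamfer catch. On to bore 2.

Run:
```python
from h import *
bot.line_to([.5056,.0881,.091],max_speed=.06); bot.line_to([.5044,.162,.091],max_speed=.1)
press(.5044,.162,.082,.0655)
```

```text
cmd z 0.0650 pos [0.5046 0.162  0.0659] f [-2.8  0.2  8.2] m [-0.1   0.72 -0.07] t 31.7083
```

It entered bore 2 and sits on the floor at 0.0659, 12 mm below the step. Now I'll release it and check.

Run:
```python
from h import *
bot.line_to([.5044,.162,.0657],max_speed=.02); bot.hold(.2)
bot.set_gripper(.8); bot.hold(.2); bot.line_to([.5044,.162,.20],max_speed=.12)
bot.goto([.5044,.06,.25],r0); bot.hold(.2); c=bot.read_camera("wrist"); s=bot.read_camera("side")
cv2.imwrite("pics/fin.png",np.hstack([c["pixels"][:,:400],s["pixels"][100:,150:500].copy() if 0 else cv2.resize(s["pixels"][90:300,150:350],(400,420))])); print(bot.current_clock(),bot.current_contact_force().round(2))
```

```text
35.2333 [ 0.54  0.24 -0.16]
```

View pics/fin.png

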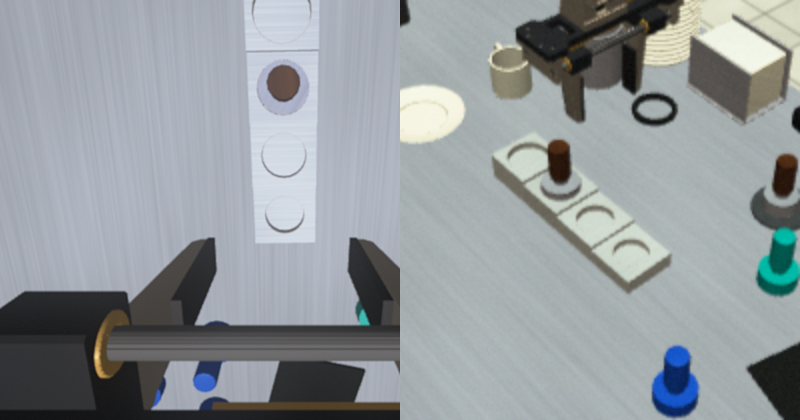

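The tamper stands upright in the third bore (wrist view (283,86)). The gripper is clear and everything else is in place.

```bash
python3 -c "
from workcell import bot
print(bot.job_done())"
```

```text
the job is handed in; nothing more can be done
None
```

The tamper from the mat is the 55 mm one: it rested flat on the 48 and 52 mm bores, went fully home in the 56 mm bore (bore2), was released upright there, and the job was handed in at about 35 s.

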